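# Put a setting block back in its sprung nest and bar it in

### The arm

A 7-joint arm with a two-finger parallel gripper is mounted at the origin on the work surface. World frame = base frame: x ahead of the robot, y to its left, z up, the work surface at z = 0. Lengths are in m, angles in rad, forces in N, time in s.
With the tool pointing down it reaches from about 0.425 to 0.825 m from the base axis. Payload 3.6 kg.
Tool frame: the origin (TCP) lies on the front face of the gripper's body, between the roots of the fingers; the fingertips stand 73 mm ahead of it and the grasp point (between the pads) lies 54 mm ahead of it; z points along the fingers, y is the line along which they close (so a half turn about z gives the same grasp; the last joint's range is limited). The gripper opens to 85 mm and grips with 20 to 120 N. Pads are 22 mm wide; open, the fingers measure 114 mm over their backs; the gripper's body (76 mm by 85 mm) begins 54 mm behind the grasp point. The pads swing forward as they close: fully open they stand 13 mm farther back than shut.
Start: joints at [1.125, 0.615, -0.013, 1.423, 0.008, 1.103, -0.04], TCP at [0.264, -0.594, 0.304] pointing down, gripper open.
Joint ranges: [-3.12, 3.12], [-0.3, 2.06], [-1.34, 1.32], [0.26, 2.42], [-1.36, 4.5], [0.01, 1.98], [-2.84, 2.84]. Speed limits (rad/s): [2.79, 2.79, 3.14, 3.14, 3.14, 3.14, 3.14].

### API

Orientations are given as a rotation vector (axis times angle).
In Python, from workcell import bot gives the robot as it stands. The module is installed in compiled form; this text tells all that it offers.
- The arm moves only by the tool servo_tool, never from a script. Its argument "plan" is a list that holds one entry, the list of rows, each a list of 7 numbers: the shift along the tool's x, y, z normalised to -1 to 1, where 1 is 20 mm, then the turn, a rotation vector about the tool's x, y, z normalised to -1 to 1, where 1 is 6 degrees, then the opening, from 0 (shut) to 1 (fully open). In form: [[[dx, dy, dz, rx, ry, rz, grip], ...]]. A call has 1 to 20 rows; each row shifts and turns the commanded pose from where the row before left it, along the tool's axes as they then stand; what a row does not reach is not made up. A row lasts 1/8 s, in which the tool goes at most 62.5 mm and 10.7 degrees, less where a joint would pass 70% of its speed; a pose out of reach is approached as far as the arm can. A call with a number of a shift or a turn outside -1 to 1 is refused whole. A call with a gripper value outside its range is refused whole. The fingers move at their own pace and stop on an object; "newtons" is the grip in N (left out, the last holds). Time passes only in rows, so rows that do not move let the fingers close. It gives the time, the measured TCP pose, the force, the opening and the grip force at its end, in the units of the state.
- bot.observe(): the state, without advancing time (a new reading comes with each control period).
- bot.get_image(name): name is "scene" or "top" or "wrist"; returns (picture, depth): 480x640x3 uint8, blue, green, red; 480x640 float32, m along the optical axis (not along the pixel's ray), 0 where there is no reading.
- bot.camera_info(name): a dict with "camera_matrix" (3x3 intrinsics, pixels), "dist" ([k1, k2, p1, p2, k3] as OpenCV has them; the pictures are not rectified), "cam_to_world" (4x4, takes a point from camera to world coordinates); the wrist camera has in their place "mount" (4x4, takes a point from camera to tool coordinates, whose origin is the TCP and whose axes are the flange's). Camera axes: x right, y down, z forward; pixel columns grow to the right and rows downward; lengths in m; the calibration is good to about 2 mm. A picture is of the moment at which its call begins: read the wrist's pose just before it. camera_info takes no time and is no camera call.
- bot.hand_in(): hands the job in; it is judged then, once.
Trained networks look in the newest picture that a camera, given by its name, has taken for a name from the list of things; names that differ only in an ending like _2 or _b are one class to them, and where a whole thing is asked for, a point or a joint stands for the part that bears it (a point fixed in the world has none). Each returns a list of dicts, best first, with "conf" (0 to 1); they miss things now and then, are a little off and sometimes report something else, mostly with a low value. They report only what shows in the picture. A call takes as long as a camera call. They do not tell look-alikes from the thing itself.
- bot.look_for(name, camera): "at" ([x, y, z] in m, in the coordinates of the camera as it stood for that picture, good to about 4 mm: the middle of the surface that is visible of it).
- bot.tip_of(name, camera): "at" ([x, y, z] in m, in the coordinates of the camera as it stood for that picture, good to about 4 mm: a listed point, or the origin of a listed thing).
The state is a dict: "t": time; "joints": joint angles; "qvel": joint speeds; "joint_torque": joint torques, N m; "eef_pos": TCP position; "ee_rot": TCP orientation; "wrist_force": force on the tool from outside, world axes, zero at the start; "torque": the same for the moment, N m; "opening": finger opening in m; "grasp_force": force on a finger pad.
Only numpy, scipy, OpenCV 4.12 (cv2) and the standard library are available. Lean on these libraries where they do the work, as an engineer would, in place of code of your own. Each camera call takes 0.05 s, during which the arm holds its last target. There are 200 camera calls.

### The job

Put the orange setting block back in the nest with the orange marking: tongue under the lip and pressed against the sprung pad, then tail down behind its stop, so that it lies flat and fully home. Then lay the loose retaining bar level in that nest's two saddle notches, centred over the block, and let go. Leave the blue block, the stored green block with its bar and everything else on the bench as they are.

Things in the scene. Friction and masses are not known exactly. Their poses are not given: they have to be found in the camera images.
- orange_block: aluminium setting block with an orange band, to be put away. 120 long (own x) x 32 wide x 36 high: body x = -40 to +60 mm at full height, low tongue x = -60 to -40 only 14 high, underside flush. Origin: centre of the 120 x 32 underside. 0.26 to 0.42 kg. Starts upright on the white foam, tongue roughly towards +y.
- orange_nest: storage nest, orange plate on its lip. Base 156 x 92 x 8 mm; origin under it, nest floor at z = 8 mm, x from lip (-x, towards robot) to tail stop (+x). Tail stop face at x = 62, 10 high over the floor. Side guides 36 apart at x -76 to -46 and 42 to 58 (12 high); none beside the middle. Gap lip edge to tail stop only 110: a level block cannot drop in. Nests 105 apart, any order.
- orange_lip (a point): middle of the lower edge of the orange nest's lip, at nest x = -48, 23 mm above the nest floor. The lip overhangs from here towards -x (30 mm to the wall), its top 30 above the floor. The tongue goes under it with the block tipped tongue-down about 15 degrees; then the tail is lowered.
- orange_seat (a point): where the orange block's origin is when fully home: on the nest floor, tail against the tail stop; 2 mm towards +x from the nest's origin, 8 above it. Axes as the nest's.
- orange_saddle (a point): middle between the floors of the orange nest's two saddle notches, at nest x = 45, z = 46 mm; the laid bar's origin comes here. Saddles at y = -36 and +36, each 14 thick in y; notch 26 wide in x, cheeks 9 higher than its floor. Axes as the nest's.
- orange_pad (a joint): travel (m) of the sprung brass pad under the orange lip. Free 0: face at nest x = -52; block home 0.006; hard stop 0.010. Pushes to +x: 3 N at 0, 6.6 N at 6 mm, 9 N at 10 mm. Face 30 x 14 mm, centred 8 above the nest floor. Tongue must push it over 6 mm for the tail to clear its stop; the spring then holds the block against the stop.
- bar: loose retaining bar on the foam: steel strip 100 long (own y) x 22 wide x 10 thick, black grip block on its middle, 50 (y) x 18 (x) x 25 high, top 35 above the underside. Origin: centre of the underside. 0.17 to 0.29 kg. In the notches it clears the seated block's top by 2 mm; either way round is good.
- rack: grey board 180 (x) x 330 (y) x 10 mm under the three nests, fixed to the bench; origin: centre of the underside.
- blue_block: same block with a blue band, on the bench; leave alone.
- blue_nest: same nest, blue plate on its lip, empty; stays empty.
- green_nest: same nest, green plate on its lip, occupied.
- green_block: same block with a green band, stored in the green nest; leave alone.
- spare_bar: an identical retaining bar, already laid over the green block; leave alone.
- bushing1: white flanged plastic bushing, 56 mm across, 34 high, bystander at the back.
- bushing2: white flanged plastic bushing, as the other.
- clamp_cap: aluminium half-ring clamp cap, 136 x 34 x 48 mm, lying as an arch at the back, bystander.
- wrench: steel wrench 180 mm long lying near the robot, bystander.
Not all that is in view belongs to the job. What is shaped like the bar but purple or red is not meant.

How it is judged:
By the outcome, as a careful person would: the job done as asked, in the order asked, and still so for the second after the job is handed in, with the robot touching nothing.
It also fails if it takes over 72 s, if anything falls off the work surface, if the arm or the gripper's body presses on something with over 40 N, if the wrist force passes 120 N, or if a joint passes its speed limit or range.

## Working session

There is one attempt and no reset: what is moved stays moved. The work goes in short steps, Python scripts to look and compute and a tool call to move; the robot and the scene stay as the last step left them, time stands still between calls to the robot, and variables do not carry over. Pictures are saved under pics/ and viewed, at most 10 in all, crops included, and the job is handed in when it is done.

Besides the shell and the picture viewer there is one more tool, called after "Request:" as name(argument=value, ...), one argument or row to a line, values as JSON. servo_tool: Moves the arm, as the interface text tells. Scaled input: -1 to 1 covers 20 mm each way for a shift and 6 degrees each way for a turn. Its arguments: {"type":"object","properties":{"plan":{"type":"array"},"newtons":{"type":"number"}},"required":["plan"]}

```bash
mkdir -p pics; cat > h.py <<'E'
import numpy as np, cv2
from workcell import bot
from scipy.spatial.transform import Rotation as R
def T(cam):
    ci=bot.camera_info(cam)
    if cam!="wrist": return np.array(ci["cam_to_world"])
    s=bot.observe(); M=np.eye(4); M[:3,:3]=R.from_rotvec(s["ee_rot"]).as_matrix(); M[:3,3]=s["eef_pos"]
    return M@np.array(ci["mount"])
def cloud(cam):
    M=T(cam); im,d=bot.get_image(cam); ci=bot.camera_info(cam)
    v,u=np.mgrid[0:480,0:640]; p=np.stack([u,v],-1).reshape(-1,1,2).astype(np.float64)
    n=cv2.undistortPoints(p,np.array(ci["camera_matrix"]),np.array(ci["dist"])).reshape(480,640,2)
    P=np.dstack([n*d[...,None],d])@M[:3,:3].T+M[:3,3]
    P[d==0]=np.nan
    return im,P,M
E
python3 - <<'E'
from h import *
np.set_printoptions(precision=4,suppress=True)
print(bot.observe())
for c in("top","scene"):
    im,P,M=cloud(c); cv2.imwrite(f"pics/{c}0.png",im); np.save(f"{c}0.npy",P); print(c,M)
    for n in ["orange_block","orange_nest","orange_seat","orange_lip","orange_saddle","bar","rack"]:
        for f in (bot.tip_of,bot.look_for)[:1 if c=="scene" else 2]:
            print(n,f.__name__,[(round(r["conf"],2),(M[:3,:3]@np.array(r["at"])+M[:3,3]).round(3)) for r in f(n,c)[:4]])
E
```

```text
{'t': 0.0, 'joints': array([ 1.1255,  0.6159, -0.0126,  1.425 ,  0.0081,  1.1034, -0.0404]), 'qvel': array([-0.0021, -0.0013,  0.0015, -0.0015,  0.0008, -0.0001, -0.0005]), 'joint_torque': array([ -0.0002, -46.922 ,   0.2591, -17.1037,   0.0099,   0.0096,
        -0.    ]), 'eef_pos': array([ 0.2641, -0.5933,  0.3027]), 'ee_rot': array([-3.0705, -0.6526,  0.0009]), 'wrist_force': array([ 0.3676,  0.5288, -0.1709]), 'torque': array([0.0216, 0.014 , 0.0374]), 'grasp_force': 0.0, 'opening': 0.08510452625341}
top [[-0.0166 -0.9802  0.1973  0.2969]
 [-0.9998  0.0143 -0.0133 -0.1173]
 [ 0.0102 -0.1975 -0.9803  1.3264]
 [ 0.      0.      0.      1.    ]]
orange_block call [(0.77, array([ 0.453, -0.257, -0.   ]))]
orange_block call [(0.72, array([ 0.449, -0.257,  0.034])), (0.19, array([ 0.623, -0.236,  0.035]))]
orange_nest call [(0.63, array([0.522, 0.256, 0.008]))]
orange_nest call [(0.71, array([0.518, 0.25 , 0.017]))]
orange_seat call [(0.82, array([0.526, 0.255, 0.02 ]))]
orange_seat call [(0.68, array([0.521, 0.255, 0.018]))]
orange_lip call [(0.68, array([ 0.455, -0.255, -0.001]))]
o
[... 653 characters left out ...]
ll [(0.77, array([0.539, 0.12 , 0.008]))]
scene [[ 0.0184  0.8043 -0.594   1.2157]
 [ 0.9997 -0.0229 -0.0002 -0.1305]
 [-0.0138 -0.5938 -0.8045  1.0087]
 [ 0.      0.      0.      1.    ]]
orange_block call [(0.66, array([ 0.458, -0.258,  0.003]))]
orange_nest call [(0.87, array([0.523, 0.256, 0.009]))]
orange_seat call [(0.91, array([0.529, 0.253, 0.018]))]
orange_lip call [(0.74, array([0.479, 0.256, 0.039])), (0.3, array([ 0.774, -0.099,  0.002]))]
orange_saddle call [(0.59, array([0.568, 0.258, 0.055]))]
bar call [(0.81, array([ 0.495, -0.416,  0.003])), (0.78, array([ 0.619, -0.503, -0.002])), (0.62, array([ 0.354, -0.198, -0.001])), (0.58, array([ 0.418, -0.522,  0.001]))]
rack call []
```

View pics/top0.png

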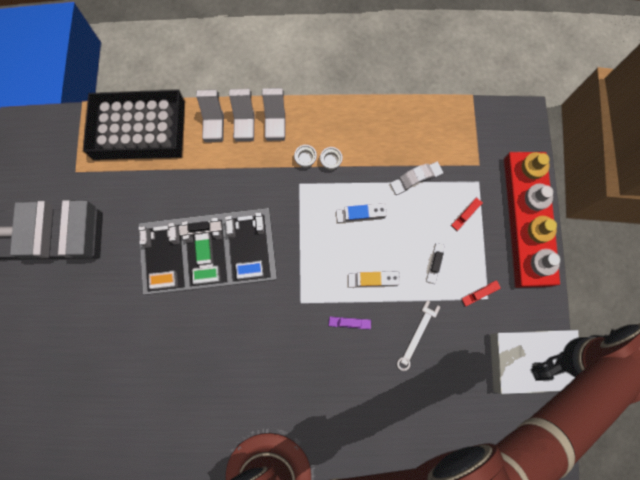

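View pics/scene0.png

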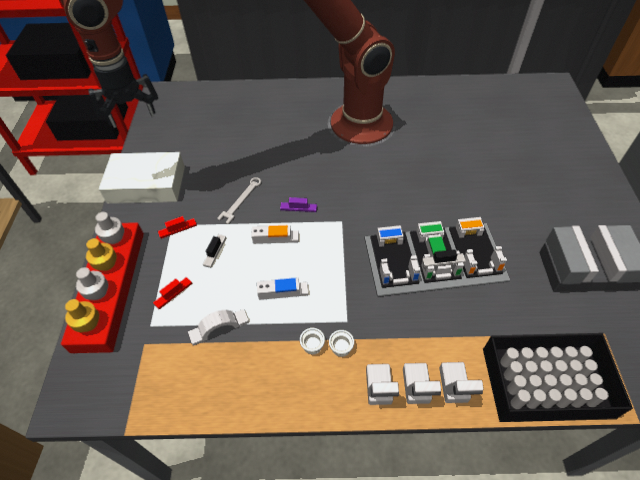

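The top picture shows the orange block at (373,279), tongue to the left (+y). The loose black-gripped bar is at (437,262), and the orange nest is leftmost at (160,255). The red and purple bars are decoys. I'll measure poses from the clouds next.

```bash
python3 - <<'E'
from h import *
np.set_printoptions(precision=4,suppress=True)
def rect(p): 
    c,s,a=cv2.minAreaRect((p[:,:2]*1000).astype(np.float32)); return np.round(c,1),np.round(s,1),round(a,2)
for c in("top","scene"):
    P=np.load(c+"0.npy"); im=cv2.imread(f"pics/{c}0.png"); X,Y,Z=P[...,0],P[...,1],P[...,2]
    hsv=cv2.cvtColor(im,cv2.COLOR_BGR2HSV)
    print(c)
    box=lambda x0,x1,y0,y1:(X>x0)&(X<x1)&(Y>y0)&(Y<y1)
    f=box(.4,.6,-.38,-.33); print("foam z",np.median(Z[f]),np.std(Z[f]))
    f=box(.35,.45,0,.04); print("bench z",np.median(Z[f]))
    b=box(.40,.50,-.35,-.17)
    t=b&(Z>.030); print("block top",rect(P[t]),np.median(Z[t]),t.sum(), P[t].mean(0))
    t=b&(Z>.008); print("block all",rect(P[t]),t.sum())
    org=b&(hsv[...,0]>8)&(hsv[...,0]<25)&(hsv[...,1]>150); print("orange band",rect(P[org]),np.median(P[org],0))
    b=box(.42,.56,-.48,-.35); t=b&(Z>.006)&(Z<.09); print("bar all",rect(P[t]),t.sum())
    t=b&(Z>.025)&(Z<.09); print("bar grip",rect(P[t]),t.sum(),np.median(Z[t]))
    b=box(.4,.65,0.0,.40); t=b&(Z>.006)&(Z<.2); print("rack",rect(P[t]))
    for col,h in(("orange",(8,25)),("green",(45,80)),("blue",(100,125))):
        m=box(.4,.52,-.02,.35)&(Z>.03)&(hsv[...,0]>h[0])&(hsv[...,0]<h[1])&(hsv[...,1]>140)
        print(col,rect(P[m]),np.median(P[m],0),m.sum())
    m=box(.5,.60,.2,.33)&(Z>.050); print("saddle tops",[P[m&(Y<.255)].mean(0),P[m&(Y>.255)].mean(0)],rect(P[m]),np.percentile(Z[m],[5,50,95]))
    m=box(.515,.535,.24,.27); print("floor",np.median(Z[m]))
E
```

```text
top
foam z 0.0006176154845167758 0.0026811982105905945
bench z -0.0003170246236485763
block top (array([ 455.6, -267.6]), array([ 32.9, 100.6]), 0.58) 0.03633214323156453 570 [ 0.4553 -0.2666  0.0364]
block all (array([ 454.7, -254.1]), array([ 55.3, 162.2]), 12.74) 733
orange band (array([ 454.4, -248.8]), array([43.6, 29.5]), 89.58) [ 0.4546 -0.2487  0.0368]
bar all (array([ 490.7, -415.4]), array([138.4, 123.2]), 0.28) 445
bar grip (array([ 493.8, -412.9]), array([19.1, 51.3]), 72.09) 171 0.03465510367067082
rack (array([526.4, 199.9]), array([400.5, 247. ]), 89.46)
orange (array([459.9, 247.2]), array([17.9, 49.9]), 6.04) [0.4595 0.2472 0.049 ] 155
green (array([492. , 145.2]), array([56.7, 47.1]), 4.76) [0.4749 0.1454 0.0505] 180
blue (array([482. ,  37.6]), array([18.1, 48.5]), 6.73) [0.4825 0.038  0.0487] 151
saddle tops [array([0.5709, 0.2186, 0.0594]), array([0.5631, 0.2929, 0.059 ])] (array([567.3, 250.2]), array([ 43.6, 101.8]), 5.76) [0.0516 0.058  0.0679]
floor 0.017984753692955824
scene
foam z 0.0010886183165661478 0.0019753642534960482
bench z 0.0005542951319810197
blo
[... 218 characters left out ...]
rray([33.2, 49.7]), 2.94) [ 0.4624 -0.2497  0.0364]
bar all (array([ 500.5, -416. ]), array([ 93.4, 117.3]), 87.66) 373
bar grip (array([ 497.8, -413.6]), array([19.5, 50.8]), 73.53) 150 0.035115877163548914
rack (array([528.3, 195.4]), array([226.3, 390.7]), 0.01)
orange (array([479.8, 151.6]), array([ 22.4, 248.6]), 9.75) [0.4648 0.2456 0.0491] 146
green (array([490.9, 142.6]), array([57. , 52.7]), 0.33) [0.4788 0.1446 0.0506] 174
blue (array([485.1,  38.2]), array([22.1, 53.3]), 4.68) [0.4851 0.038  0.049 ] 132
saddle tops [array([0.5742, 0.2194, 0.0592]), array([0.5673, 0.293 , 0.0588])] (array([570.6, 251. ]), array([ 45.3, 104.1]), 5.09) [0.0512 0.0581 0.0669]
floor 0.01862206200710631
```

```bash
cat >> h.py <<'E'
def pose(yawy,tilt=0,nyaw=0):
    # tool down, tool y at world angle yawy (deg); then tilt (deg) about axis at nyaw+90 (tongue down at -x)
    a=np.radians(yawy); y=np.array([np.cos(a),np.sin(a),0]); z=np.array([0,0,-1.]); B=np.column_stack([np.cross(y,z),y,z])
    n=np.radians(nyaw); ax=np.array([-np.sin(n),np.cos(n),0])
    return R.from_rotvec(-np.radians(tilt)*ax).as_matrix()@B
def rows(p1,R1,N,grip,nr=None,p0=None,R0=None):
    s=bot.observe(); p=np.array(s["eef_pos"] if p0 is None else p0); Rm=R.from_rotvec(s["ee_rot"]).as_matrix() if R0 is None else R0
    w=R.from_matrix(Rm.T@R1).as_rotvec(); nr=nr or N; d=(np.array(p1)-p)/N; out=[]; e=p.copy()
    q=Rm
    for k in range(N):
        e=e+0; t=q.T@(np.array(p)+d*(k+1)-e)/.02; t=np.round(t,2)
        r=np.round(w/nr/np.radians(6),2) if k<nr else np.zeros(3)
        out.append([*t,*r,grip]); e=e+q@t*.02; q=q@R.from_rotvec(r*np.radians(6)).as_matrix()
    print("["+",".join("["+",".join(f"{v+0:g}" for v in o)+"]" for o in out)+"]"); 
    m=np.abs(np.array(out)[:,:6]).max(); print("max",m,"end",e.round(4))
E
python3 - <<'E'
from h import *
rows([.457,-.262,.235],pose(0),20,1,12)
E
```

```text
[[0.78,-0.56,0.17,0,0,-0.92,1],[0.83,-0.49,0.17,0,0,-0.92,1],[0.87,-0.4,0.18,0,0,-0.92,1],[0.9,-0.32,0.17,0,0,-0.92,1],[0.93,-0.23,0.17,0,0,-0.92,1],[0.95,-0.13,0.17,0,0,-0.92,1],[0.96,-0.05,0.18,0,0,-0.92,1],[0.96,0.05,0.17,0,0,-0.92,1],[0.95,0.14,0.17,0,0,-0.92,1],[0.93,0.22,0.17,0,0,-0.92,1],[0.9,0.32,0.18,0,0,-0.92,1],[0.87,0.41,0.17,0,0,-0.92,1],[0.83,0.48,0.17,0,0,0,1],[0.83,0.49,0.17,0,0,0,1],[0.83,0.48,0.17,0,0,0,1],[0.82,0.49,0.18,0,0,0,1],[0.83,0.48,0.17,0,0,0,1],[0.83,0.49,0.17,0,0,0,1],[0.83,0.48,0.17,0,0,0,1],[0.82,0.49,0.18,0,0,0,1]]
max 0.96 end [ 0.4571 -0.2621  0.2349]
```

Request:
servo_tool(
  plan=[
    [[0.78,-0.56,0.17,0,0,-0.92,1],[0.83,-0.49,0.17,0,0,-0.92,1],[0.87,-0.4,0.18,0,0,-0.92,1],[0.9,-0.32,0.17,0,0,-0.92,1],[0.93,-0.23,0.17,0,0,-0.92,1],[0.95,-0.13,0.17,0,0,-0.92,1],[0.96,-0.05,0.18,0,0,-0.92,1],[0.96,0.05,0.17,0,0,-0.92,1],[0.95,0.14,0.17,0,0,-0.92,1],[0.93,0.22,0.17,0,0,-0.92,1],[0.9,0.32,0.18,0,0,-0.92,1],[0.87,0.41,0.17,0,0,-0.92,1],[0.83,0.48,0.17,0,0,0,1],[0.83,0.49,0.17,0,0,0,1],[0.83,0.48,0.17,0,0,0,1],[0.82,0.49,0.18,0,0,0,1],[0.83,0.48,0.17,0,0,0,1],[0.83,0.49,0.17,0,0,0,1],[0.83,0.48,0.17,0,0,0,1],[0.82,0.49,0.18,0,0,0,1]],
  ],
  newtons=60,
)

```text
t: 3.65
eef_pos: [0.4576, -0.2613, 0.2349]
ee_rot: [2.219, 2.224, 0.0]
wrist_force: [-0.4, 0.1, -0.5]
opening: 0.0856
grasp_force: 0.0
```

Request:
servo_tool(
  plan=[
    [[0,0,0,0,0,0,1],[0,0,0,0,0,0,1]],
  ],
)

```text
t: 3.9
eef_pos: [0.4567, -0.2629, 0.235]
ee_rot: [2.218, 2.224, -0.001]
wrist_force: [-0.0, -0.4, 0.2]
opening: 0.0856
grasp_force: 0.0
```

```bash
python3 - <<'E'
from h import *
np.set_printoptions(precision=4,suppress=True)
s=bot.observe(); print(s["t"],s["eef_pos"],s["ee_rot"],s["joints"]); print(bot.camera_info("wrist")["mount"])
im,P,M=cloud("wrist"); cv2.imwrite("pics/w1.png",im); np.save("w1.npy",P)
X,Y,Z=P[...,0],P[...,1],P[...,2]
b=(X>.40)&(X<.52)&(Y>-.36)&(Y<-.17)
t=b&(Z>.03)&(Z<.042); print(cv2.minAreaRect((P[t][:,:2]*1000).astype(np.float32)),np.median(Z[t]),t.sum())
t=b&(Z>.01)&(Z<.042); print(cv2.minAreaRect((P[t][:,:2]*1000).astype(np.float32)))
t=b&(Z<.01);print(np.median(Z[t]))
E
```

```text
3.9 [ 0.4567 -0.2629  0.235 ] [ 2.2183  2.224  -0.0015] [ 0.7001  0.5272 -0.3272  1.8582  0.2304  0.7929  0.2542]
[[ 0.0004 -0.9645 -0.264   0.0665]
 [ 1.      0.0003  0.0001 -0.0007]
 [-0.     -0.264   0.9645 -0.07  ]
 [ 0.      0.      0.      1.    ]]
((456.6020812988281, -266.22894287109375), (32.46678161621094, 99.552001953125), 0.4473644495010376) 0.03626268624757298 7186
((456.4199523925781, -256.3540344238281), (32.494239807128906, 119.22871398925781), 0.1710691601037979)
0.0005512219355499615
```

View pics/w1.png

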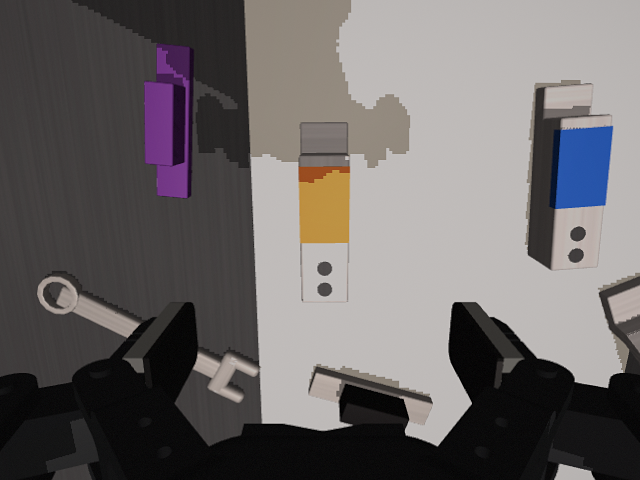

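The wrist view shows the block centred at about (324,212) with its tongue up (+y). It measures 119 x 32 mm, with the centre at (0.4565,-0.256). I'll descend and grip.

Request:
servo_tool(
  plan=[
    [[0.15,0,1,0,0,-0.05,1],[0,0,1,0,0,0,1],[0,0,1,0,0,0,1],[0,0,1,0,0,0,1],[0,0,1,0,0,0,1],[0,0,1,0,0,0,1],[0,0,1,0,0,0,1],[0,0,0.98,0,0,0,1],[0,0,0,0,0,0,0.7],[0,0,0,0,0,0,0],[0,0,0,0,0,0,0],[0,0,0,0,0,0,0],[0,0,0,0,0,0,0],[0,0,0,0,0,0,0]],
  ],
  newtons=70,
)

```text
t: 5.7
eef_pos: [0.4576, -0.2595, 0.0764]
ee_rot: [2.21, 2.23, 0.0]
wrist_force: [-0.2, 0.4, 6.6]
opening: 0.0312
grasp_force: 71.4
```

Request:
servo_tool(
  plan=[
    [[0,0,-0.5,0,0,0,0],[0,0,-1,0,0,0,0],[0,0,-1,0,0,0,0],[0,0,-1,0,0,0,0],[0,0,-1,0,0,0,0],[0,0,-1,0,0,0,0]],
  ],
)

```text
t: 6.45
eef_pos: [0.4562, -0.2587, 0.1857]
ee_rot: [-2.209, -2.231, 0.001]
wrist_force: [0.3, 0.0, -3.5]
opening: 0.0312
grasp_force: 70.3
```

```bash
python3 - <<'E'
from h import *
s=bot.observe(); print(s["opening"],s["wrist_force"])
rows([.515,.165,.26],pose(96),20,0,17,p0=[.457,-.26,.186])
E
```

```text
0.03123302477788109 [ 0.28102133  0.02917312 -3.49257801]
[[1.06,0.15,-0.18,0,0,-0.94,0],[1.04,0.26,-0.19,0,0,-0.94,0],[1.01,0.36,-0.18,0,0,-0.94,0],[0.97,0.46,-0.19,0,0,-0.94,0],[0.92,0.55,-0.18,0,0,-0.94,0],[0.86,0.64,-0.19,0,0,-0.94,0],[0.8,0.72,-0.18,0,0,-0.94,0],[0.72,0.79,-0.18,0,0,-0.94,0],[0.64,0.86,-0.19,0,0,-0.94,0],[0.55,0.92,-0.18,0,0,-0.94,0],[0.46,0.97,-0.19,0,0,-0.94,0],[0.36,1.01,-0.18,0,0,-0.94,0],[0.26,1.04,-0.18,0,0,-0.94,0],[0.15,1.06,-0.19,0,0,-0.94,0],[0.06,1.08,-0.18,0,0,-0.94,0],[-0.06,1.07,-0.19,0,0,-0.94,0],[-0.16,1.06,-0.18,0,0,-0.94,0],[-0.26,1.04,-0.19,0,0,0,0],[-0.26,1.04,-0.18,0,0,0,0],[-0.27,1.04,-0.18,0,0,0,0]]
max 1.08 end [0.5151 0.1651 0.2599]
```

Request:
servo_tool(
  plan=[
    [[1,0.15,-0.18,0,0,-0.94,0],[1,0.26,-0.19,0,0,-0.94,0],[1,0.36,-0.18,0,0,-0.94,0],[0.97,0.46,-0.19,0,0,-0.94,0],[0.92,0.55,-0.18,0,0,-0.94,0],[0.86,0.64,-0.19,0,0,-0.94,0],[0.8,0.72,-0.18,0,0,-0.94,0],[0.72,0.79,-0.18,0,0,-0.94,0],[0.64,0.86,-0.19,0,0,-0.94,0],[0.55,0.92,-0.18,0,0,-0.94,0],[0.46,0.97,-0.19,0,0,-0.94,0],[0.36,1,-0.18,0,0,-0.94,0],[0.26,1,-0.18,0,0,-0.94,0],[0.15,1,-0.19,0,0,-0.94,0],[0.06,1,-0.18,0,0,-0.94,0],[-0.06,1,-0.19,0,0,-0.94,0],[-0.16,1,-0.18,0,0,-0.94,0],[-0.26,1,-0.19,0,0,0,0],[-0.26,1,-0.18,0,0,0,0],[-0.27,1,-0.18,0,0,0,0]],
  ],
)

```text
t: 8.95
eef_pos: [0.5139, 0.156, 0.2589]
ee_rot: [0.179, -3.136, 0.001]
wrist_force: [0.1, -0.5, -3.1]
opening: 0.0313
grasp_force: 70.3
```

Request:
servo_tool(
  plan=[
    [[0,0,0,0,0,0,0],[0,0,0,0,0,0,0]],
  ],
)

```text
t: 9.2
eef_pos: [0.514, 0.1541, 0.2584]
ee_rot: [0.176, -3.135, 0.003]
wrist_force: [0.1, -0.6, -3.4]
opening: 0.031
grasp_force: 70.4
```

```bash
python3 - <<'E'
from h import *
np.set_printoptions(precision=4,suppress=True)
s=bot.observe(); print(s["t"],s["eef_pos"],s["ee_rot"],s["joints"])
im,P,M=cloud("wrist"); cv2.imwrite("pics/w2.png",im); np.save("w2.npy",P); np.save("w2M.npy",M)
for n in ["orange_nest","orange_seat","orange_lip","orange_saddle","orange_block"]:
    print(n,[(round(r["conf"],2),(M[:3,:3]@np.array(r["at"])+M[:3,3]).round(4)) for r in bot.tip_of(n,"wrist")[:3]])
E
```

```text
9.2 [0.514  0.1541 0.2584] [ 0.176  -3.1354  0.0032] [ 0.1753  0.6066 -0.8017  1.7957  0.5224  0.967   0.8375]
orange_nest [(0.69, array([0.5225, 0.2523, 0.0126]))]
orange_seat [(0.8, array([0.526 , 0.2528, 0.0187]))]
orange_lip [(0.63, array([0.4784, 0.2486, 0.0402])), (0.25, array([0.5248, 0.2526, 0.0095]))]
orange_saddle [(0.95, array([0.5721, 0.2559, 0.0547]))]
orange_block [(0.9, array([0.5058, 0.1502, 0.1833]))]
```

View pics/w2.png

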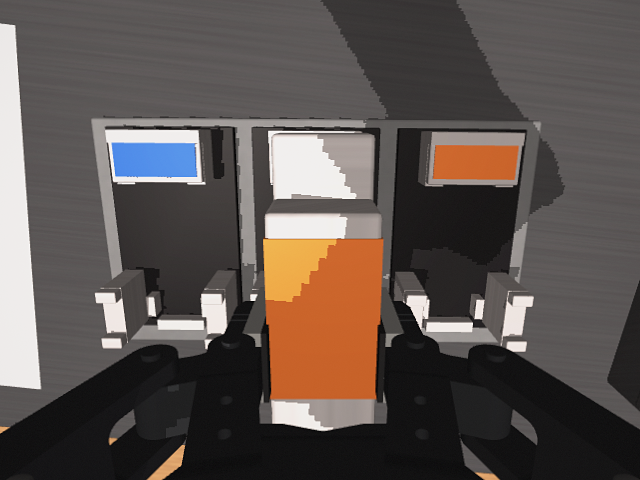

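The wrist view shows the orange nest at right: plate (475,162), saddles (412,290) and (507,310), tail stop (450,325). The block is held level and centred. Next I'll fit the nest from the cloud.

```bash
python3 - <<'E'
from h import *
np.set_printoptions(precision=2,suppress=True)
P=np.load("w2.npy"); o=np.array([.5235,.2525]); a=np.radians(6)
d=P[...,:2]-o; nx=(d@[np.cos(a),np.sin(a)])*1000; ny=(d@[-np.sin(a),np.cos(a)])*1000; z=P[...,2]*1000-10
def st(name,m):
    q=np.stack([nx[m],ny[m]],1); print(name,m.sum(),"x",np.percentile(q[:,0],[1,5,50,95,99]),"y",np.percentile(q[:,1],[1,5,50,95,99]),"z",np.median(z[m]))
N=(abs(nx)<90)&(abs(ny)<56)
st("liptop",N&(nx<-30)&(z>34)&(z<46))
m=N&(nx<-30)&(z>34)&(z<46); print(cv2.minAreaRect(np.stack([nx[m],ny[m]],1).astype(np.float32)))
for s in(-1,1):
    st(f"saddle{s}",N&(nx>20)&(z>50)&(z<60)&(ny*s>20))
    st(f"notch{s}",N&(nx>20)&(z>42)&(z<49.)&(ny*s>20))
st("stop",N&(nx>55)&(abs(ny)<22)&(z>14)&(z<22))
for s in(-1,1): st(f"guide{s}",N&(nx>36)&(nx<60)&(abs(ny)<28)&(ny*s>10)&(z>17.5)&(z<24))
st("floor",N&(abs(nx)<40)&(abs(ny)<15)&(z<12))
st("rackedge",(abs(nx)<120)&(ny<120)&(ny>-20)&(abs(z)<3))
# held block
Q=P[(abs(P[...,1]-.154)<.06)&(P[...,2]>.17)&(P[...,2]<.30)]
s=R.from_rotvec([.176,-3.1354,.0032]).as_matrix(); L=(Q-[.514,.1541,.2584])@s*1000
for lo,hi in((20,44),(55,70)): 
    k=L[(L[:,2]>lo)&(L[:,2]<hi)&(abs(L[:,1])<22)]; print("held",lo,len(k),np.percentile(k,[1,50,99],axis=0))
k=L[(L[:,2]>30)&(L[:,2]<44)&(abs(L[:,1])<14)]; print(np.polyfit(k[:,0],k[:,2],1))
E
```

```text
liptop 4890 x [-81.8  -80.53 -65.59 -49.84 -48.35] y [-28.2  -26.14   0.98  28.32  31.19] z 38.69742578657355
((-65.09563446044922, 1.8891677856445312), (33.83188247680664, 61.118167877197266), 0.5518677234649658)
saddle-1 281 x [23.71 23.92 26.97 31.21 31.56] y [-41.39 -41.1  -34.69 -28.32 -27.55] z 54.7350320157104
notch-1 276 x [23.7  23.95 37.81 49.39 52.24] y [-41.45 -41.24 -31.48 -27.56 -27.25] z 45.831354093956534
saddle1 580 x [23.88 24.19 31.38 64.39 65.79] y [30.62 30.99 37.24 44.06 44.58] z 54.62526504039329
notch1 882 x [24.02 24.36 45.68 59.16 64.4 ] y [30.53 30.78 36.12 44.16 45.05] z 45.886659248596146
stop 583 x [55.66 57.36 64.95 69.8  70.22] y [-19.63 -16.33   1.14  19.02  19.99] z 17.822782661011793
guide-1 91 x [42.39 43.8  51.26 57.84 58.06] y [-20.34 -20.19 -17.95 -16.41 -16.13] z 19.848126186325874
guide1 187 x [41.88 42.38 49.75 57.22 57.68] y [19.34 19.52 22.4  25.48 25.9 ] z 19.783674373024315
floor 3962 x [-39.27 -36.44  -2.01  35.56  39.01] y [-14.74 -13.52  -0.02  13.49  14.69] z 7.98176438371496
rackedge 3644 x [-89.85 -88.86 -34.24  86.85  89.29] y [-16.76  -7.65  52.34  60.41  61.31] z -0.12754941181613244
held 20 27492 [[-22.2  -20.4   22.79]
 [ 12.44  -0.06  39.98]
 [ 43.8   20.42  42.33]]
held 55 7362 [[ 11.55 -20.33  55.99]
 [ 53.34  -0.06  62.41]
 [ 64.02  20.3   65.69]]
[ 0.   40.08]
```

```bash
cat >> h.py <<'E'
NY=6.1; O=np.array([.5233,.2540,.018]); a_=np.radians(NY)
NX=np.array([np.cos(a_),np.sin(a_),0]); NYv=np.array([-np.sin(a_),np.cos(a_),0])
TIP=np.array([.0639,0,.0761])
def tgt(xb,zb,th,yb=0):
    Rt=pose(90+NY,th,NY); return O+xb/1e3*NX+yb/1e3*NYv+np.array([0,0,zb/1e3])-Rt@TIP, Rt
def tip():
    s=bot.observe(); Rm=R.from_rotvec(s["ee_rot"]).as_matrix(); p=s["eef_pos"]+Rm@TIP-O
    v=-Rm[:,0]; print("t",round(s["t"],2),"xb,yb,zb",np.round([p@NX*1e3,p@NYv*1e3,p[2]*1e3],2),"tilt",np.degrees(np.arcsin(v[2])).round(2),"yaw",np.degrees(np.arctan2(v[1],v[0])).round(2),
     "F nest",np.round([s["wrist_force"]@NX,s["wrist_force"]@NYv,s["wrist_force"][2]],1),"op",round(s["opening"],4),"gf",s["grasp_force"])
E
python3 - <<'E'
from h import *
tip(); p,Rt=tgt(-38,60,15); rows(p,Rt,8,0)
rows(tgt(-38,20,15)[0],Rt,4,0,p0=p,R0=Rt)
E
```

```text
t 9.5 xb,yb,zb [-83.35 -98.36 164.73] tilt -0.02 yaw 6.36 F nest [-0.4 -0.6 -3.8] op 0.0309 gf 70.3620707988739
[[-0.15,0.61,0.57,0,-0.31,0.01,0],[-0.13,0.61,0.57,0,-0.31,0.01,0],[-0.11,0.62,0.57,0,-0.31,0.01,0],[-0.09,0.61,0.58,0,-0.31,0.01,0],[-0.08,0.61,0.58,0,-0.31,0.01,0],[-0.05,0.62,0.59,0,-0.31,0.01,0],[-0.03,0.61,0.58,0,-0.31,0.01,0],[-0.01,0.61,0.59,0,-0.31,0.01,0]]
max 0.62 end [0.5272 0.2544 0.168 ]
[[0.13,0,0.48,0,0,0,0],[0.13,0,0.49,0,0,0,0],[0.13,0,0.48,0,0,0,0],[0.13,0,0.48,0,0,0,0]]
max 0.49 end [0.5272 0.2544 0.1281]
```

Request:
servo_tool(
  plan=[
    [[-0.15,0.61,0.57,0,-0.31,0.01,0],[-0.13,0.61,0.57,0,-0.31,0.01,0],[-0.11,0.62,0.57,0,-0.31,0.01,0],[-0.09,0.61,0.58,0,-0.31,0.01,0],[-0.08,0.61,0.58,0,-0.31,0.01,0],[-0.05,0.62,0.59,0,-0.31,0.01,0],[-0.03,0.61,0.58,0,-0.31,0.01,0],[-0.01,0.61,0.59,0,-0.31,0.01,0],[0,0,0,0,0,0,0],[0,0,0,0,0,0,0]],
  ],
)

```text
t: 10.75
eef_pos: [0.5274, 0.2546, 0.1684]
ee_rot: [-0.148, 2.879, 0.02]
wrist_force: [-0.4, 0.2, -4.1]
opening: 0.0311
grasp_force: 70.3
```

```bash
python3 - <<'E'
from h import *
np.set_printoptions(precision=2,suppress=True)
tip(); im,P,M=cloud("wrist"); cv2.imwrite("pics/w3.png",im)
d=P-O; nx=d@NX*1e3; ny=d@NYv*1e3; z=d[...,2]*1e3
def st(n,m): print(n,m.sum(),"x",np.percentile(nx[m],[1,50,99]),"y",np.percentile(ny[m],[1,50,99]),"z",np.percentile(z[m],[1,50,99]))
N=(abs(nx)<100)&(abs(ny)<56)
m=N&(nx<-44)&(z>26)&(z<34); st("lip",m)
for s in(-1,1):
    st("sadd",N&(nx>15)&(z>42)&(z<52)&(ny*s>22)&(ny*s<50))
    st("guide",N&(nx>38)&(nx<62)&(ny*s>12)&(ny*s<26)&(z>9)&(z<15))
m=N&(abs(ny)<14)&(z>50); st("block",m)
p,Rt=tgt(-38,60,15)
rows(tgt(-38,2,15)[0],Rt,5,0)
E
```

```text
t 10.75 xb,yb,zb [-38.09   0.34  60.46] tilt 14.86 yaw 5.88 F nest [-0.4  0.2 -4.1] op 0.0311 gf 70.30853390693665
lip 13662 x [-76.63 -63.49 -48.28] y [-28.67   0.43  29.7 ] z [28.7  30.72 32.46]
sadd 644 x [23.63 26.17 31.57] y [-42.43 -35.33 -28.66] z [42.15 46.62 48.21]Traceback (most recent call last):
  File "<stdin>", line 10, in <module>
  File "<stdin>", line 5, in st
    return _quantile_unchecked(
        a, q, axis, out, overwrite_input, method, keepdims, weights)
    return _ureduce(a,
                    func=_quantile_ureduce_func,
    ...<5 lines>...
                    overwrite_input=overwrite_input,
                    method=method)
    r = func(a, **kwargs)
    result = _quantile(arr,
                       quantiles=q,
    ...<2 lines>...
                       out=out,
                       weights=wgt)
    slices_having_nans = np.isnan(arr[-1, ...])
                                  ~~~^^^^^^^^^
IndexError: index -1 is out of bounds for axis 0 with size 0
```

View pics/w3.png

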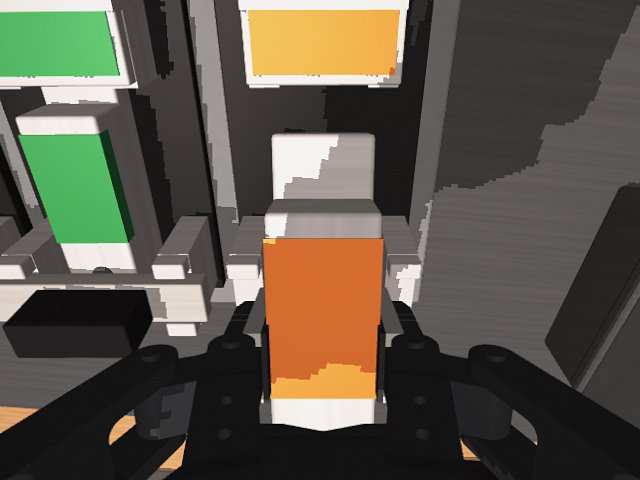

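The view shows the tongue at (323,165) on line with the orange lip (323,50). The lateral error is under 1 mm, so I'll lower the tongue and then slide it under the lip.

Request:
servo_tool(
  plan=[
    [[0.15,0,0.565,0,0,0,0],[0.15,0,0.565,0,0,0,0],[0.15,0,0.565,0,0,0,0],[0.15,0,0.565,0,0,0.02,0],[0.15,0,0.565,0,0,0.02,0],[0,0,0,0,0,0,0]],
  ],
)

```text
t: 11.55
eef_pos: [0.5272, 0.255, 0.1087]
ee_rot: [-0.143, 2.879, 0.02]
wrist_force: [1.2, -1.3, -7.0]
opening: 0.0312
grasp_force: 78.0
```

```bash
python3 -c "
from h import *
tip()"
```

```text
t 11.55 xb,yb,zb [-38.3    0.92   0.77] tilt 14.83 yaw 5.69 F nest [ 1.1 -1.4 -7. ] op 0.0312 gf 77.99203186921659
```

Request:
servo_tool(
  plan=[
    [[0.19,0,-0.05,0,0,0,0],[0.19,0,-0.05,0,0,0,0],[0.19,0,-0.05,0,0,0,0],[0,0,0,0,0,0,0]],
  ],
)

```text
t: 12.05
eef_pos: [0.5163, 0.2547, 0.1105]
ee_rot: [-0.143, 2.876, 0.024]
wrist_force: [3.8, 1.2, -4.6]
opening: 0.0308
grasp_force: 70.2
```

```bash
python3 -c "
from h import *
tip()"
```

```text
t 12.05 xb,yb,zb [-48.87   2.01   2.4 ] tilt 15.03 yaw 5.68 F nest [ 3.9  0.8 -4.6] op 0.0308 gf 70.2236258983612
```

```bash
python3 -c "
from h import *
for i in range(4): bot.get_image('top'); tip()
p,Rt=tgt(-56.5,1.5,13)
rows(p,Rt,4,0)"
```

```text
t 12.1 xb,yb,zb [-48.77   2.04   2.37] tilt 15.02 yaw 5.67 F nest [ 3.3  1.1 -3.3] op 0.0315 gf 70.21216750144958
t 12.15 xb,yb,zb [-48.8    2.03   2.33] tilt 15.01 yaw 5.65 F nest [ 3.5  1.2 -2.8] op 0.0311 gf 70.20655989646912
t 12.2 xb,yb,zb [-48.9    1.98   2.27] tilt 15.0 yaw 5.65 F nest [ 3.1  0.4 -2.3] op 0.0312 gf 70.21539330482483
t 12.25 xb,yb,zb [-49.01   2.     2.25] tilt 14.99 yaw 5.65 F nest [ 3.1  0.4 -1.6] op 0.0308 gf 70.23491621017456
[[0.06,-0.02,0.01,0,0.08,-0.02,0],[0.06,-0.02,0.02,0,0.08,-0.02,0],[0.06,-0.01,0.01,0,0.08,-0.02,0],[0.06,-0.02,0.02,0,0.08,-0.02,0]]
max 0.08 end [0.512  0.2528 0.1079]
```

Request:
servo_tool(
  plan=[
    [[0.06,-0.02,0.01,0,0.08,-0.02,0],[0.06,-0.02,0.02,0,0.08,-0.02,0],[0.06,-0.02,0.01,0,0.08,-0.02,0],[0.06,-0.02,0.02,0,0.08,-0.02,0],[0,0,0,0,0,0,0],[0,0,0,0,0,0,0]],
  ],
)

```text
t: 13.0
eef_pos: [0.5133, 0.2544, 0.1088]
ee_rot: [-0.157, 2.907, 0.026]
wrist_force: [6.6, 2.8, -1.0]
opening: 0.031
grasp_force: 70.6
```

```bash
python3 -c "
from h import *
tip()
rows(*tgt(-59.8,0.8,9),4,0)"
```

```text
t 13.0 xb,yb,zb [-54.7    1.84   2.07] tilt 13.24 yaw 6.13 F nest [ 6.9  2.1 -1. ] op 0.031 gf 70.59762597084045
[[0,-0.02,0.06,0.01,0.18,0,0],[-0.01,-0.02,0.06,0.01,0.18,0,0],[0,-0.01,0.07,0.01,0.18,0,0],[-0.01,-0.02,0.06,0.01,0.18,0,0]]
max 0.18 end [0.5148 0.2531 0.1039]
```

```bash
python3 - <<'E'
from h import *
np.set_printoptions(precision=2,suppress=True)
im,P,M=cloud("wrist"); cv2.imwrite("pics/w4.png",im)
d=P-O; nx=d@NX*1e3; ny=d@NYv*1e3; z=d[...,2]*1e3
def st(n,m):
    if m.sum()>5: print(n,m.sum(),"x",np.percentile(nx[m],[1,50,99]),"y",np.percentile(ny[m],[0.3,1,50,99,99.7]),"z",np.percentile(z[m],[1,50,99]))
N=(abs(nx)<100)&(abs(ny)<56)
st("lip",N&(nx<-52)&(z>26)&(z<33))
for s in(-1,1): st("sadd",N&(nx>15)&(z>42)&(z<52)&(ny*s>22)&(ny*s<50))
st("block",(nx>-50)&(nx<-20)&(abs(ny)<25)&(z>37)&(z<60))
tip()
E
```

```text
lip 26526 x [-81.85 -68.64 -52.42] y [-29.2  -28.7    0.34  29.71  30.19] z [28.61 30.82 32.31]
block 10397 x [-43.28 -32.7  -20.29] y [-14.54 -14.26   1.6   17.3   17.58] z [38.37 44.56 48.03]
t 13.05 xb,yb,zb [-54.72   1.86   2.07] tilt 13.24 yaw 6.13 F nest [ 6.2  2.7 -1.3] op 0.031 gf 70.59725403785706
```

View pics/w4.png

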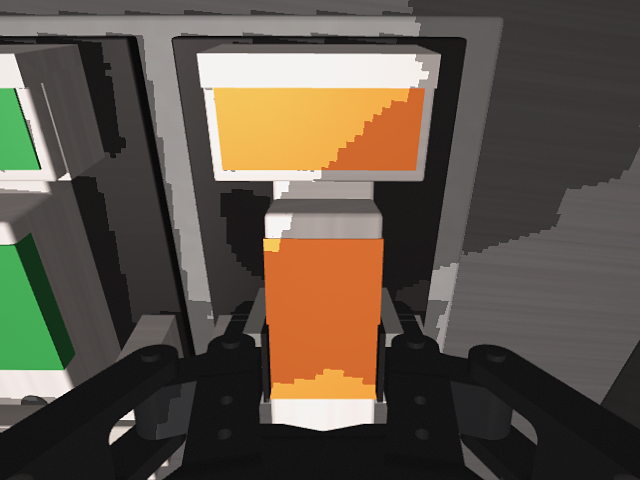

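The view shows the tongue under the lip at (323,190), about 1 mm off centre and inside the guides. The pad is being pushed at roughly 6.5 N. I'll push on while lowering the tail.

```bash
python3 -c "
from h import *
rows(*tgt(-60.5,0.8,10,0.4),4,0)"
```

```text
[[0.02,-0.01,0.05,0.01,0.13,0,0],[0.02,-0.02,0.04,0.01,0.13,0,0],[0.02,-0.01,0.05,0.01,0.13,0,0],[0.02,-0.01,0.04,0.01,0.13,0,0]]
max 0.13 end [0.5126 0.2533 0.1049]
```

Request:
servo_tool(
  plan=[
    [[0.02,-0.01,0.05,0,0.13,0,0],[0.02,-0.01,0.04,0,0.13,0,0],[0.02,-0.01,0.05,0,0.13,0,0],[0.02,-0.01,0.04,0,0.13,0,0],[0,0,0,0,0,0,0],[0,0,0,0,0,0,0]],
  ],
)

```text
t: 13.8
eef_pos: [0.514, 0.254, 0.1057]
ee_rot: [-0.159, 2.958, 0.025]
wrist_force: [8.3, 3.9, -0.2]
opening: 0.0314
grasp_force: 70.7
```

```bash
python3 -c "
from h import *
tip()
rows(*tgt(-60,0.8,6,0.4),4,0)"
```

```text
t 13.8 xb,yb,zb [-58.47   1.54   1.38] tilt 10.31 yaw 6.1 F nest [ 8.7  3.  -0.2] op 0.0314 gf 70.74809432029724
[[-0.05,-0.01,0.07,0.02,0.18,0,0],[-0.05,-0.01,0.06,0.02,0.18,0,0],[-0.05,0,0.07,0.02,0.18,0,0],[-0.05,-0.01,0.06,0.02,0.18,0,0]]
max 0.18 end [0.5188 0.2539 0.1012]
```

```bash
python3 -c "
from h import *
rows(*tgt(-59.6,0.6,3,1.2),8,0)"
```

```text
[[-0.05,0,0.06,0.01,0.15,0,0],[-0.05,0,0.06,0.01,0.15,0,0],[-0.05,0,0.05,0.01,0.15,0,0],[-0.05,0,0.06,0.01,0.15,0,0],[-0.06,0.01,0.05,0.01,0.15,0,0],[-0.05,0,0.06,0.01,0.15,0,0],[-0.05,0,0.05,0.01,0.15,0,0],[-0.06,0,0.05,0.01,0.15,0,0]]
max 0.15 end [0.5234 0.2552 0.098 ]
```

Half of it first (to ~6.6°), then check.

Request:
servo_tool(
  plan=[
    [[-0.05,0,0.06,0,0.15,0,0],[-0.05,0,0.06,0,0.15,0,0],[-0.05,0,0.05,0,0.15,0,0],[-0.05,0,0.06,0,0.15,0,0],[0,0,0,0,0,0,0]],
  ],
)

```text
t: 14.42
eef_pos: [0.5188, 0.2539, 0.1013]
ee_rot: [-0.161, 3.021, 0.019]
wrist_force: [8.3, 2.9, 0.3]
opening: 0.0309
grasp_force: 70.6
```

```bash
python3 -c "
from h import *
tip()
rows(*tgt(-59.8,0.4,2,1.2),6,0)"
```

```text
t 14.43 xb,yb,zb [-59.05   0.91   0.26] tilt 6.69 yaw 6.07 F nest [8.6 2.  0.3] op 0.0309 gf 70.61130881309509
[[-0.04,0.01,0.04,0.01,0.13,0,0],[-0.05,0,0.05,0.01,0.13,0,0],[-0.04,0.01,0.04,0.01,0.13,0,0],[-0.05,0.01,0.04,0.01,0.13,0,0],[-0.05,0,0.04,0.01,0.13,0,0],[-0.04,0.01,0.04,0.01,0.13,0,0]]
max 0.13 end [0.5245 0.2553 0.0968]
```

Request:
servo_tool(
  plan=[
    [[-0.04,0,0.04,0,0.13,0,0],[-0.05,0,0.05,0,0.13,0,0],[-0.04,0,0.04,0,0.13,0,0],[-0.05,0,0.04,0,0.13,0,0],[-0.05,0,0.04,0,0.13,0,0],[-0.04,0,0.04,0,0.13,0,0],[0,0,0,0,0,0,0]],
  ],
)

```text
t: 15.3
eef_pos: [0.5246, 0.2545, 0.0966]
ee_rot: [-0.165, 3.102, 0.013]
wrist_force: [7.4, 4.1, -0.7]
opening: 0.031
grasp_force: 70.8
```

```bash
python3 -c "
from h import *
tip()
rows(*tgt(-59.6,0,0,0.9),4,0)"
```

```text
t 15.3 xb,yb,zb [-59.84   0.88   0.24] tilt 2.04 yaw 6.09 F nest [ 7.8  3.3 -0.7] op 0.031 gf 70.81018924713135
[[-0.04,0.01,0.03,0.02,0.09,0,0],[-0.03,0,0.03,0.02,0.09,0,0],[-0.04,0.01,0.04,0.02,0.09,0,0],[-0.04,0.01,0.03,0.02,0.09,0,0]]
max 0.09 end [0.5275 0.2554 0.094 ]
```

Request:
servo_tool(
  plan=[
    [[-0.04,0,0.03,0.02,0.09,0,0],[-0.03,0,0.03,0.02,0.09,0,0],[-0.04,0,0.04,0.02,0.09,0,0],[-0.04,0,0.04,0.02,0.09,0,0],[0,0,0.03,0,0,0,0],[0,0,0,0,0,0,0]],
  ],
)

```text
t: 16.05
eef_pos: [0.5271, 0.2553, 0.0945]
ee_rot: [0.168, -3.136, 0.002]
wrist_force: [5.5, 2.1, 5.6]
opening: 0.0311
grasp_force: 71.9
```

```bash
python3 -c "
from h import *
tip()"
```

```text
t 16.05 xb,yb,zb [-60.11   0.72   0.43] tilt -0.07 yaw 6.13 F nest [5.7 1.5 5.6] op 0.0311 gf 71.8880045413971
```

Request:
servo_tool(
  plan=[
    [[-0.06,0,0.02,0,0,0,0],[-0.06,0,0.02,0,0,0,0],[-0.06,0,0.02,0,0,0,0],[0,0,0,0,0,0,0]],
  ],
)

```text
t: 16.55
eef_pos: [0.5275, 0.2555, 0.0945]
ee_rot: [0.17, -3.131, 0.007]
wrist_force: [-3.4, -1.2, 18.6]
opening: 0.0311
grasp_force: 73.5
```

```bash
python3 -c "
from h import *
tip()"
```

```text
t 16.55 xb,yb,zb [-60.07   0.67   0.79] tilt -0.37 yaw 6.2 F nest [-3.5 -0.8 18.6] op 0.0311 gf 73.45505118370056
```

Request:
servo_tool(
  plan=[
    [[0,0,-0.03,0,0,0,0],[0,0,-0.02,0,0,0,0],[0,0,0,0,0,0,0]],
  ],
)

```text
t: 16.92
eef_pos: [0.5278, 0.2556, 0.0945]
ee_rot: [0.171, -3.131, 0.006]
wrist_force: [-0.5, 0.4, 12.3]
opening: 0.0311
grasp_force: 72.3
```

```bash
python3 -c "
from h import *
tip()"
```

```text
t 16.93 xb,yb,zb [-59.77   0.66   0.77] tilt -0.36 yaw 6.24 F nest [-0.5  0.4 12.3] op 0.0311 gf 72.29063630104065
```

Release, and lift a little.

Request:
servo_tool(
  plan=[
    [[0,0,-0.06,0,0,0,0],[0,0,0,0,0,0,0.6],[0,0,0,0,0,0,0.6],[0,0,0,0,0,0,0.6],[0,0,0,0,0,0,0.6],[0,0,-1,0,0,0,0.6],[0,0,-1,0,0,0,0.6],[0,0,-1,0,0,0,0.6],[0,0,-1,0,0,0,0.6],[0,0,-1,0,0,0,0.7],[1,0,-1,0,0,0,1],[1,0,-0.5,0,0,0,1],[0,0,0,0,0,0,1]],
  ],
)

```text
t: 18.55
eef_pos: [0.4881, 0.2505, 0.2246]
ee_rot: [0.172, -3.128, 0.013]
wrist_force: [0.4, 0.1, -0.7]
opening: 0.0853
grasp_force: 0.0
```

```bash
python3 - <<'E'
from h import *
np.set_printoptions(precision=2,suppress=True)
tip(); print(bot.observe()["eef_pos"])
im,P,M=cloud("wrist"); cv2.imwrite("pics/w5.png",im); np.save("w5.npy",P)
d=P-O; nx=d@NX*1e3; ny=d@NYv*1e3; z=d[...,2]*1e3
def st(n,m):
    if m.sum()>5: print(n,m.sum(),"x",np.percentile(nx[m],[.3,1,50,99,99.7]),"y",np.percentile(ny[m],[0.3,1,50,99,99.7]),"z",np.percentile(z[m],[1,50,99]))
st("lip",(abs(nx)<100)&(abs(ny)<50)&(nx<-47)&(z>26)&(z<33))
for s in(-1,1):
    st("sadd",(nx>15)&(nx<80)&(z>44)&(z<52)&(ny*s>22)&(ny*s<50))
    st("notch",(nx>15)&(nx<80)&(z>34)&(z<42)&(ny*s>26)&(ny*s<50))
    st("guide",(nx>38)&(nx<62)&(ny*s>17)&(ny*s<26)&(z>9)&(z<15))
m=(nx>-46)&(nx<70)&(abs(ny)<20)&(z>32)&(z<45); st("blocktop",m)
A=np.c_[nx[m],ny[m],np.ones(m.sum())]; print("plane",np.linalg.lstsq(A,z[m],rcond=None)[0]*[1e3,1e3,1])
st("stop",(nx>58)&(nx<80)&(abs(ny)<14)&(z>5)&(z<14))
E
```

```text
t 18.55 xb,yb,zb [-99.91  -0.54 131.05] tilt -0.5 yaw 6.29 F nest [ 0.4  0.1 -0.7] op 0.0853 gf 0.0
[0.49 0.25 0.22]
lip 5890 x [-81.85 -81.77 -65.71 -48.26 -48.04] y [-29.5  -29.02   0.47  29.63  30.01] z [28.41 30.74 32.39]
sadd 620 x [23.6  23.78 31.72 65.9  66.36] y [-42.81 -42.74 -35.73 -28.85 -28.82] z [44.13 46.77 48.41]
notch 923 x [23.53 23.69 46.38 59.97 64.23] y [-42.89 -42.73 -35.43 -28.83 -28.79] z [34.49 38.06 41.67]
guide 196 x [41.78 41.82 49.18 57.66 57.97] y [-24.03 -23.94 -21.02 -17.86 -17.83] z [ 9.23 11.96 13.41]
sadd 610 x [23.72 23.95 31.53 66.42 66.59] y [29.12 29.28 36.07 42.93 43.04] z [44.2  46.75 48.45]
notch 935 x [23.74 23.82 46.59 60.19 63.64] y [29.02 29.07 35.61 42.95 43.14] z [34.31 38.06 41.73]
guide 200 x [41.76 41.93 50.02 58.46 58.98] y [18.03 18.08 20.91 24.06 24.09] z [ 9.18 11.86 13.27]
blocktop 7762 x [-37.79 -37.48   7.37  60.71  61.69] y [-15.66 -15.44   0.33  16.15  16.38] z [34.39 36.35 37.91]
plane [-4.57 -3.47 36.36]
```

View pics/w5.png

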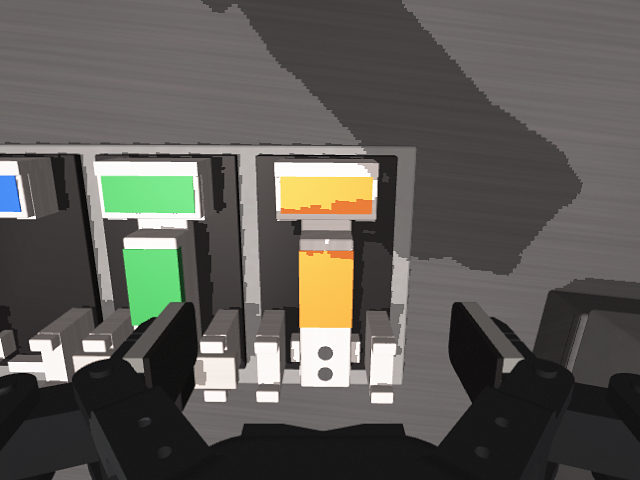

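The block is home: body x -37.8 to 61.7, top level at 36.4 mm, sides centred. The picture shows it behind the stop at (325,380) with the tongue under the lip at (327,222). Next is the bar.

```bash
python3 - <<'E'
from h import *
s=bot.observe(); p=s["eef_pos"]; t=np.array([.492,-.408,.235]); m=p+(t-p)*.5
rows(m,pose(84),17,1); rows(t,pose(72),17,1,p0=m,R0=pose(84))
E
```

```text
[[0.1,-0.96,-0.01,-0.01,0,0.12,1],[0.09,-0.97,-0.01,-0.01,0,0.12,1],[0.08,-0.96,-0.01,-0.01,0,0.12,1],[0.06,-0.97,-0.01,-0.01,0,0.12,1],[0.05,-0.96,-0.01,-0.01,0,0.12,1],[0.04,-0.97,-0.01,-0.01,0,0.12,1],[0.03,-0.97,-0.02,-0.01,0,0.12,1],[0.01,-0.96,-0.01,-0.01,0,0.12,1],[0.01,-0.97,-0.02,-0.01,0,0.12,1],[-0.01,-0.97,-0.01,-0.01,0,0.12,1],[-0.02,-0.97,-0.02,-0.01,0,0.12,1],[-0.04,-0.96,-0.02,-0.01,0,0.12,1],[-0.04,-0.97,-0.02,-0.01,0,0.12,1],[-0.06,-0.97,-0.02,-0.01,0,0.12,1],[-0.07,-0.96,-0.02,-0.01,0,0.12,1],[-0.08,-0.97,-0.02,-0.01,0,0.12,1],[-0.09,-0.96,-0.03,-0.01,0,0.12,1]]
max 0.97 end [ 0.4905 -0.079   0.2294]
[[-0.11,-0.96,-0.02,0,0,0.12,1],[-0.11,-0.96,-0.01,0,0,0.12,1],[-0.13,-0.96,-0.02,0,0,0.12,1],[-0.14,-0.96,-0.02,0,0,0.12,1],[-0.16,-0.95,-0.01,0,0,0.12,1],[-0.16,-0.96,-0.02,0,0,0.12,1],[-0.18,-0.95,-0.02,0,0,0.12,1],[-0.19,-0.95,-0.01,0,0,0.12,1],[-0.2,-0.94,-0.02,0,0,0.12,1],[-0.21,-0.95,-0.01,0,0,0.12,1],[-0.23,-0.94,-0.02,0,0,0.12,1],[-0.24,-0.94,-0.02,0,0,0.12,1],[-0.24,-0.93,-0.01,0,0,0.12,1],[-0.27,-0.93,-0.02,0,0,0.12,1],[-0.27,-0.93,-0.02,0,0,0.12,1],[-0.28,-0.93,-0.01,0,0,0.12,1],[-0.3,-0.92,-0.02,0,0,0.12,1]]
max 0.96 end [ 0.4921 -0.408   0.235 ]
```

Request:
servo_tool(
  plan=[
    [[0.1,-0.96,-0.01,-0.01,0,0.12,1],[0.09,-0.97,-0.01,-0.01,0,0.12,1],[0.08,-0.96,-0.01,-0.01,0,0.12,1],[0.06,-0.97,-0.01,-0.01,0,0.12,1],[0.05,-0.96,-0.01,-0.01,0,0.12,1],[0.04,-0.97,-0.01,-0.01,0,0.12,1],[0.03,-0.97,-0.02,-0.01,0,0.12,1],[0.01,-0.96,-0.01,-0.01,0,0.12,1],[0.01,-0.97,-0.02,-0.01,0,0.12,1],[-0.01,-0.97,-0.01,-0.01,0,0.12,1],[-0.02,-0.97,-0.02,-0.01,0,0.12,1],[-0.04,-0.96,-0.02,-0.01,0,0.12,1],[-0.04,-0.97,-0.02,-0.01,0,0.12,1],[-0.06,-0.97,-0.02,-0.01,0,0.12,1],[-0.07,-0.96,-0.02,-0.01,0,0.12,1],[-0.08,-0.97,-0.02,-0.01,0,0.12,1],[-0.09,-0.96,-0.03,-0.01,0,0.12,1]],
  ],
)

```text
t: 20.72
eef_pos: [0.4907, -0.0805, 0.2282]
ee_rot: [-0.168, -3.127, -0.013]
wrist_force: [0.2, 0.2, 0.5]
opening: 0.0853
grasp_force: 0.0
```

Request:
servo_tool(
  plan=[
    [[-0.11,-0.96,-0.02,0,0,0.12,1],[-0.11,-0.96,-0.01,0,0,0.12,1],[-0.13,-0.96,-0.02,0,0,0.12,1],[-0.14,-0.96,-0.02,0,0,0.12,1],[-0.16,-0.95,-0.01,0,0,0.12,1],[-0.16,-0.96,-0.02,0,0,0.12,1],[-0.18,-0.95,-0.02,0,0,0.12,1],[-0.19,-0.95,-0.01,0,0,0.12,1],[-0.2,-0.94,-0.02,0,0,0.12,1],[-0.21,-0.95,-0.01,0,0,0.12,1],[-0.23,-0.94,-0.02,0,0,0.12,1],[-0.24,-0.94,-0.02,0,0,0.12,1],[-0.24,-0.93,-0.01,0,0,0.12,1],[-0.27,-0.93,-0.02,0,0,0.12,1],[-0.27,-0.93,-0.02,0,0,0.12,1],[-0.28,-0.93,-0.01,0,0,0.12,1],[-0.3,-0.92,-0.02,0,0,0.12,1],[0,0,0,0,0,0,1],[0,0,0,0,0,0,1]],
  ],
)

```text
t: 23.1
eef_pos: [0.4914, -0.4072, 0.2314]
ee_rot: [-0.496, -3.091, -0.013]
wrist_force: [-0.1, -1.0, 0.2]
opening: 0.0853
grasp_force: 0.0
```

```bash
python3 - <<'E'
from h import *
np.set_printoptions(precision=4,suppress=True)
s=bot.observe(); print(s["t"],s["eef_pos"],s["ee_rot"],s["joints"])
im,P,M=cloud("wrist"); cv2.imwrite("pics/w6.png",im); np.save("w6.npy",P)
X,Y,Z=P[...,0],P[...,1],P[...,2]
b=(X>.41)&(X<.57)&(Y>-.48)&(Y<-.35)
rc=lambda t:cv2.minAreaRect((P[t][:,:2]*1000).astype(np.float32))
t=b&(Z>.030)&(Z<.042); print("grip",rc(t),np.median(Z[t]),t.sum())
t=b&(Z>.007)&(Z<.014); print("strip",rc(t),np.median(Z[t]),t.sum())
Rm=R.from_rotvec(s["ee_rot"]).as_matrix(); print("tool y yaw",np.degrees(np.arctan2(Rm[1,1],Rm[0,1])))
E
```

```text
23.1 [ 0.4914 -0.4072  0.2314] [-0.4965 -3.091  -0.0127] [ 1.0494  0.7675 -0.7142  1.5242  0.5404  1.0693  1.4566]
grip ((494.9493103027344, -413.13250732421875), (18.01654052734375, 50.30951690673828), 73.11597442626953) 0.03493669341024874 2039
strip ((468.83953857421875, -421.5136413574219), (147.99505615234375, 73.94544982910156), 18.532899856567383) 0.009916219428462436 2077
tool y yaw 71.74817940478918
```

View pics/w6.png

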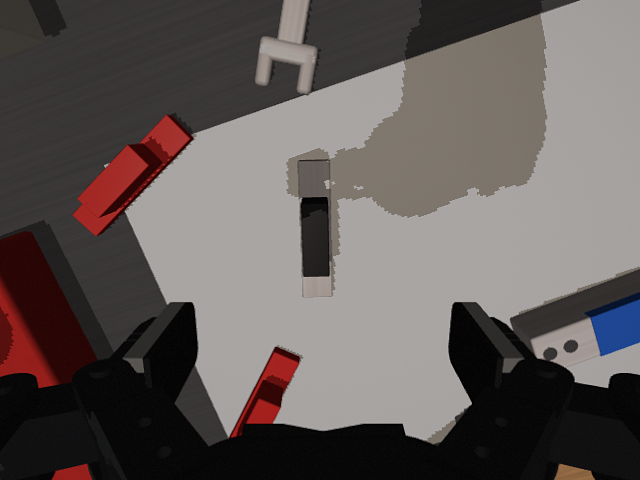

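The view shows the bar upright at (315,238), parallel to the fingers' pads, with the decoys clear. I'll descend.

```bash
python3 - <<'E'
from h import *
rows([.4950,-.4132,.088],pose(73.1),8,1)
E
```

```text
[[-0.04,-0.04,0.9,0.01,-0.01,-0.03,1],[-0.05,-0.03,0.89,0.01,-0.01,-0.03,1],[-0.04,-0.04,0.9,0.01,-0.01,-0.03,1],[-0.04,-0.03,0.9,0.01,-0.01,-0.03,1],[-0.04,-0.03,0.89,0.01,-0.01,-0.03,1],[-0.04,-0.04,0.9,0.01,-0.01,-0.03,1],[-0.03,-0.03,0.9,0.01,-0.01,-0.03,1],[-0.04,-0.03,0.89,0.01,-0.01,-0.03,1]]
max 0.9 end [ 0.495  -0.4132  0.088 ]
```

Request:
servo_tool(
  plan=[
    [[-0.04,-0.04,0.9,0.01,-0.01,-0.03,1],[-0.05,-0.03,0.89,0.01,-0.01,-0.03,1],[-0.04,-0.04,0.9,0.01,-0.01,-0.03,1],[-0.04,-0.03,0.9,0.01,-0.01,-0.03,1],[-0.04,-0.03,0.89,0.01,-0.01,-0.03,1],[-0.04,-0.04,0.9,0.01,-0.01,-0.03,1],[-0.03,-0.03,0.9,0.01,-0.01,-0.03,1],[-0.04,-0.03,0.89,0.01,-0.01,-0.03,1],[0,0,0,0,0,0,0.6]],
  ],
)

```text
t: 24.28
eef_pos: [0.4937, -0.4143, 0.086]
ee_rot: [-0.46, -3.101, 0.002]
wrist_force: [0.2, -0.4, -0.4]
opening: 0.0698
grasp_force: 0.0
```

```bash
python3 - <<'E'
from h import *
tip(); s=bot.observe(); print(s["eef_pos"],s["ee_rot"]); rows([.4950,-.4132,.088],pose(73.1),1,1)
E
```

```text
t 24.27 xb,yb,zb [-159.79 -636.39   -7.64] tilt -0.38 yaw -16.87 F nest [ 0.2 -0.5 -0.4] op 0.0698 gf 0.0
[ 0.49371832 -0.41428718  0.0860381 ] [-4.59692802e-01 -3.10085043e+00  1.99889261e-03]
[[-0.04,0.07,-0.1,-0.02,-0.06,0.01,1]]
max 0.1 end [ 0.4949 -0.4132  0.088 ]
```

Request:
servo_tool(
  plan=[
    [[-0.04,0.07,-0.1,-0.02,-0.06,0,0.5],[0,0,0,0,0,0,0],[0,0,0,0,0,0,0],[0,0,0,0,0,0,0],[0,0,0,0,0,0,0],[0,0,0,0,0,0,0],[0,0,-0.5,0,0,0,0],[0,0,-1,0,0,0,0],[0,0,-1,0,0,0,0],[0,0,-1,0,0,0,0],[0,0,-1,0,0,0,0],[0,0,-1,0,0,0,0],[0,0,-1,0,0,0,0],[0,0,-1,0,0,0,0]],
  ],
  newtons=60,
)

```text
t: 26.02
eef_pos: [0.4954, -0.4132, 0.2413]
ee_rot: [0.46, 3.105, -0.002]
wrist_force: [0.8, -0.5, -4.1]
opening: 0.0161
grasp_force: 60.4
```

```bash
python3 - <<'E'
from h import *
np.set_printoptions(precision=4,suppress=True)
tip(); s=bot.observe(); p=s["eef_pos"]; print(p); t=(O+.045*NX); t[2]=.26; m=p+(t-p)*.5
rows(m,pose(40),18,0); rows(t,pose(6.1),18,0,p0=m,R0=pose(40))
E
```

```text
t 26.02 xb,yb,zb [-157.32 -635.67  147.03] tilt 0.17 yaw -16.87 F nest [ 0.7 -0.5 -4.1] op 0.0161 gf 60.3796112537384
[ 0.4954 -0.4132  0.2413]
[[0.17,0.92,-0.03,0,0,0.31,0],[0.21,0.92,-0.02,0,0,0.31,0],[0.23,0.91,-0.03,0,0,0.31,0],[0.26,0.9,-0.03,0,0,0.31,0],[0.3,0.89,-0.03,0,0,0.31,0],[0.32,0.88,-0.02,0,0,0.31,0],[0.35,0.87,-0.03,0,0,0.31,0],[0.37,0.86,-0.03,0,0,0.31,0],[0.41,0.85,-0.03,0,0,0.31,0],[0.43,0.83,-0.02,0,0,0.31,0],[0.46,0.82,-0.03,0,0,0.31,0],[0.49,0.81,-0.03,0,0,0.31,0],[0.51,0.78,-0.03,0,0,0.31,0],[0.54,0.77,-0.02,0,0,0.31,0],[0.56,0.76,-0.03,0,0,0.31,0],[0.58,0.73,-0.03,0,0,0.31,0],[0.61,0.71,-0.03,0,0,0.31,0],[0.63,0.7,-0.02,0,0,0.31,0]]
max 0.92 end [ 0.5318 -0.0772  0.2506]
[[0.65,0.68,-0.03,0,0,0.31,0],[0.67,0.65,-0.02,0,0,0.31,0],[0.69,0.64,-0.03,0,0,0.31,0],[0.72,0.61,-0.02,0,0,0.31,0],[0.73,0.58,-0.03,0,0,0.31,0],[0.75,0.57,-0.03,0,0,0.31,0],[0.77,0.54,-0.02,0,0,0.31,0],[0.79,0.51,-0.03,0,0,0.31,0],[0.8,0.49,-0.02,0,0,0.31,0],[0.81,0.46,-0.03,0,0,0.31,0],[0.84,0.43,-0.03,0,0,0.31,0],[0.84,0.41,-0.02,0,0,0.31,0],[0.86,0.38,-0.03,0,0,0.31,0],[0.87,0.35,-0.02,0,0,0.31,0],[0.88,0.32,-0.03,0,0,0.31,0],[0.89,0.3,-0.03,0,0,0.31,0],[0.91,0.26,-0.02,0,0,0.31,0],[0.9,0.24,-0.03,0,0,0.31,0]]
max 0.91 end [0.5681 0.2587 0.2601]
```

Request:
servo_tool(
  plan=[
    [[0.17,0.92,-0.03,0,0,0.31,0],[0.21,0.92,-0.02,0,0,0.31,0],[0.23,0.91,-0.03,0,0,0.31,0],[0.26,0.9,-0.03,0,0,0.31,0],[0.3,0.89,-0.03,0,0,0.31,0],[0.32,0.88,-0.02,0,0,0.31,0],[0.35,0.87,-0.03,0,0,0.31,0],[0.37,0.86,-0.03,0,0,0.31,0],[0.41,0.85,-0.03,0,0,0.31,0],[0.43,0.83,-0.02,0,0,0.31,0],[0.46,0.82,-0.03,0,0,0.31,0],[0.49,0.81,-0.03,0,0,0.31,0],[0.51,0.78,-0.03,0,0,0.31,0],[0.54,0.77,-0.02,0,0,0.31,0],[0.56,0.76,-0.03,0,0,0.31,0],[0.58,0.73,-0.03,0,0,0.31,0],[0.61,0.71,-0.03,0,0,0.31,0],[0.63,0.7,-0.02,0,0,0.31,0]],
  ],
)

```text
t: 28.28
eef_pos: [0.532, -0.0764, 0.2501]
ee_rot: [1.336, 2.84, -0.0]
wrist_force: [0.7, 0.3, -3.1]
opening: 0.0164
grasp_force: 60.4
```

Request:
servo_tool(
  plan=[
    [[0.65,0.68,-0.03,0,0,0.31,0],[0.67,0.65,-0.02,0,0,0.31,0],[0.69,0.64,-0.03,0,0,0.31,0],[0.72,0.61,-0.02,0,0,0.31,0],[0.73,0.58,-0.03,0,0,0.31,0],[0.75,0.57,-0.03,0,0,0.31,0],[0.77,0.54,-0.02,0,0,0.31,0],[0.79,0.51,-0.03,0,0,0.31,0],[0.8,0.49,-0.02,0,0,0.31,0],[0.81,0.46,-0.03,0,0,0.31,0],[0.84,0.43,-0.03,0,0,0.31,0],[0.84,0.41,-0.02,0,0,0.31,0],[0.86,0.38,-0.03,0,0,0.31,0],[0.87,0.35,-0.02,0,0,0.31,0],[0.88,0.32,-0.03,0,0,0.31,0],[0.89,0.3,-0.03,0,0,0.31,0],[0.91,0.26,-0.02,0,0,0.31,0],[0.9,0.24,-0.03,0,0,0.31,0],[0,0,0,0,0,0,0],[0,0,0,0,0,0,0]],
  ],
)

```text
t: 30.78
eef_pos: [0.5702, 0.2574, 0.2582]
ee_rot: [2.096, 2.335, -0.001]
wrist_force: [0.0, 0.5, -2.3]
opening: 0.0168
grasp_force: 60.4
```

```bash
python3 - <<'E'
from h import *
np.set_printoptions(precision=2,suppress=True)
s=bot.observe(); p=s["eef_pos"]; Rm=R.from_rotvec(s["ee_rot"]).as_matrix()
im,P,M=cloud("wrist"); cv2.imwrite("pics/w7.png",im); np.save("w7.npy",P)
d=P-O; nx=d@NX*1e3; ny=d@NYv*1e3; z=d[...,2]*1e3
L=((P-p)@Rm)*1e3
print("t",s["t"],"tcp nest",(p-O)@NX*1e3,(p-O)@NYv*1e3,p[2],"tool y yaw",np.degrees(np.arctan2(Rm[1,1],Rm[0,1])),"tilt",Rm[2,0]*57,Rm[2,1]*57)
def st(n,m):
    if m.sum()>5: print(n,m.sum(),np.percentile(L[m],[0.5,50,99.5],axis=0).ravel())
near=(abs(L[...,0])<62)&(abs(L[...,1])<20)
st("griptop",near&(L[...,2]>44)&(L[...,2]<57)&(abs(L[...,1])<12))
m=near&(L[...,2]>72)&(L[...,2]<82); st("strip",m)
print(cv2.minAreaRect(L[m][:,:2].astype(np.float32)), np.polyfit(L[m][:,0],L[m][:,2],1))
E
```

```text
t 30.775 tcp nest 47.0104962920644 -1.6100228287029266 0.2582168785545882 tool y yaw 6.168193130813466 tilt -0.1901934553733959 0.10203387174531625
griptop 7431 [-23.29 -11.31  44.51   4.67  -0.61  56.03  25.8   11.39  56.97]
strip 5004 [-48.55 -11.58  72.62  34.84  -0.61  81.    50.74  10.11  81.98]
((0.9029617309570312, -0.7384490966796875), (99.95716857910156, 21.967470169067383), 0.015301396138966084) [-0.  80.8]
```

View pics/w7.png

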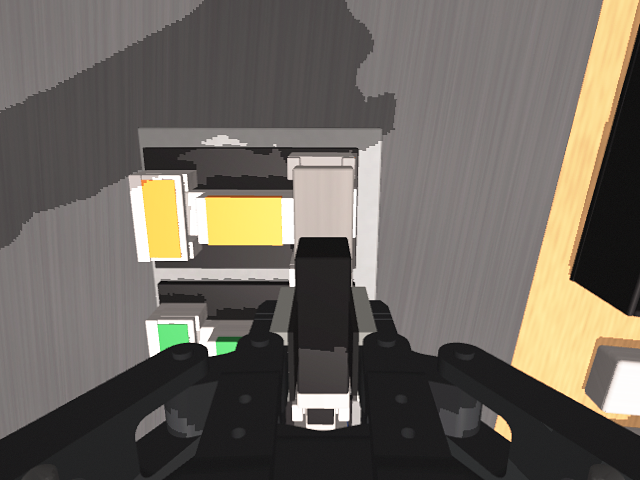

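The view shows the held bar centred over the notches, with the far saddle at (322,165). It is level and square to the nest. I'll cross-check the nest frame from this hand orientation.

```bash
python3 - <<'E'
from h import *
np.set_printoptions(precision=2,suppress=True)
P=np.load("w7.npy"); d=P-O; nx=d@NX*1e3; ny=d@NYv*1e3; z=d[...,2]*1e3
def st(n,m):
    if m.sum()>5: print(n,m.sum(),"x",np.percentile(nx[m],[.3,1,50,99,99.7]),"y",np.percentile(ny[m],[0.3,1,50,99,99.7]),"z",np.median(z[m]))
st("lip",(nx>-100)&(abs(ny)<50)&(nx<-44)&(z>26)&(z<33))
for s in(-1,1): st("sadd",(nx>15)&(nx<80)&(z>44)&(z<52)&(ny*s>22)&(ny*s<50)); st("guide",(nx>38)&(nx<62)&(ny*s>17)&(ny*s<26)&(z>9)&(z<15))
st("block",(nx>-45)&(nx<20)&(abs(ny)<22)&(z>34)&(z<39))
p=O+.0457*NX-.0008*NYv; p[2]=O[2]+.038+.0908+.012; rows(p,pose(6.1),7,0)
E
```

```text
lip 4517 x [-81.74 -81.29 -64.09 -47.48 -47.23] y [-29.06 -28.64   2.62  30.47  30.56] z 30.703852345866775
sadd 99 x [24.16 24.18 25.69 27.18 27.43] y [-41.59 -41.54 -35.   -28.47 -28.46] z 46.75096033287686
sadd 312 x [24.32 24.44 29.58 66.01 66.04] y [29.89 29.98 39.83 43.29 43.31] z 46.846654100901816
block 4130 x [-37.42 -36.98  -8.66  19.36  19.82] y [-15.34 -15.16   1.3   16.71  16.85] z 36.55226080898018
[[0.01,-0.01,0.71,0,0,0,0],[0.01,-0.01,0.71,0,0,0,0],[0.01,-0.01,0.71,0,0,0,0],[0.02,-0.02,0.71,0,0,0,0],[0.01,-0.01,0.71,0,0,0,0],[0.01,-0.01,0.71,0,0,0,0],[0.01,-0.01,0.71,0,0,0,0]]
max 0.71 end [0.57 0.26 0.16]
```

Request:
servo_tool(
  plan=[
    [[0.01,-0.01,0.71,0,0,0,0],[0.01,-0.01,0.71,0,0,0,0],[0.01,-0.01,0.71,0,0,0,0],[0.01,-0.01,0.71,0,0,0,0],[0.01,-0.01,0.71,0,0,0,0],[0.01,0,0.71,0,0,0,0],[0.01,0,0.71,0,0,0,0],[0,0,0,0,0,0,0],[0,0,0,0,0,0,0]],
  ],
)

```text
t: 31.95
eef_pos: [0.5697, 0.2598, 0.1591]
ee_rot: [2.096, 2.335, 0.002]
wrist_force: [-0.0, -0.1, -1.6]
opening: 0.0166
grasp_force: 60.3
```

```bash
cat >> h.py <<'E'
def bar():
    s=bot.observe(); Rm=R.from_rotvec(s["ee_rot"]).as_matrix(); p=s["eef_pos"]+Rm@[.0009,-.0007,.0908]-O
    print("t",round(s["t"],2),"bar nest",np.round([p@NX*1e3,p@NYv*1e3,p[2]*1e3-38],2),"yaw",np.degrees(np.arctan2(Rm[1,1],Rm[0,1])).round(2),"tilt",np.round(Rm[2,:2]*57.3,2),"F",np.round(s["wrist_force"],1),"op",round(s["opening"],4))
E
python3 -c "
from h import *
bar()"
```

```text
t 31.95 bar nest [46.33  1.56 12.3 ] yaw 6.17 tilt [-0.09  0.19] F [-0.  -0.1 -1.6] op 0.0166
```

Request:
servo_tool(
  plan=[
    [[-0.05,-0.05,0,0,0,0,0],[0,0,0.2,0,0,0,0],[0,0,0,0,0,0,0],[0,0,0,0,0,0,0]],
  ],
)

```text
t: 32.45
eef_pos: [0.5685, 0.2584, 0.1547]
ee_rot: [2.097, 2.335, 0.001]
wrist_force: [-0.1, 0.7, -2.6]
opening: 0.0168
grasp_force: 60.3
```

```bash
python3 -c "
from h import *
bar()"
```

```text
t 32.45 bar nest [44.92  0.24  7.92] yaw 6.17 tilt [-0.12  0.13] F [-0.1  0.7 -2.6] op 0.0168
```

Good. Lowering into the notches.

Request:
servo_tool(
  plan=[
    [[0.01,0.01,0.1,0,0,0,0],[0,0,0.1,0,0,0,0],[0,0,0.1,0,0,0,0],[0,0,0.08,0,0,0,0],[0,0,0,0,0,0,0],[0,0,0,0,0,0,0]],
  ],
)

```text
t: 33.2
eef_pos: [0.5686, 0.2586, 0.1472]
ee_rot: [2.097, 2.335, 0.0]
wrist_force: [0.6, -0.8, -1.4]
opening: 0.0167
grasp_force: 60.5
```

```bash
python3 -c "
from h import *
bar()"
```

```text
t 33.2 bar nest [45.07  0.46  0.39] yaw 6.17 tilt [-0.12  0.13] F [ 0.6 -0.8 -1.4] op 0.0167
```

Not yet firmly on the floors; a bit further down.

Request:
servo_tool(
  plan=[
    [[0,0,0.03,0,0,0,0],[0,0,0.03,0,0,0,0],[0,0,0,0,0,0,0]],
  ],
)

```text
t: 33.58
eef_pos: [0.5686, 0.2586, 0.1471]
ee_rot: [2.096, 2.335, 0.001]
wrist_force: [-2.6, -1.0, 5.1]
opening: 0.0164
grasp_force: 61.6
```

```bash
python3 -c "
from h import *
bar()"
```

```text
t 33.58 bar nest [45.11  0.46  0.31] yaw 6.16 tilt [-0.13  0.15] F [-2.6 -1.   5.1] op 0.0164
```

Request:
servo_tool(
  plan=[
    [[0,0,-0.04,0,0,0,0],[0,0,0,0,0,0,0.3],[0,0,0,0,0,0,0.5],[0,0,0,0,0,0,0.5],[0,0,0,0,0,0,0.5],[0,0,-0.5,0,0,0,0.5],[0,0,-1,0,0,0,0.5],[0,0,-1,0,0,0,0.5],[0,0,-1,0,0,0,0.6],[0,0,-1,0,0,0,1],[1,0,-1,0,0,0,1],[1,0,-0.5,0,0,0,1],[1,0,0,0,0,0,1],[0,0,0,0,0,0,1]],
  ],
)

```text
t: 35.33
eef_pos: [0.5603, 0.3211, 0.2657]
ee_rot: [2.093, 2.342, -0.001]
wrist_force: [-0.2, -0.4, -0.3]
opening: 0.0854
grasp_force: 0.0
```

```bash
python3 - <<'E'
from h import *
np.set_printoptions(precision=2,suppress=True)
s=bot.observe(); print(s["t"],s["eef_pos"],s["wrist_force"])
im,P,M=cloud("wrist"); cv2.imwrite("pics/w8.png",im)
d=P-O; nx=d@NX*1e3; ny=d@NYv*1e3; z=d[...,2]*1e3
def st(n,m):
    if m.sum()>5:
        A=np.c_[nx[m],ny[m],np.ones(m.sum())]
        print(n,m.sum(),"x",np.percentile(nx[m],[.3,50,99.7]),"y",np.percentile(ny[m],[0.3,50,99.7]),"z",np.median(z[m]),"slope",np.linalg.lstsq(A,z[m],rcond=None)[0][:2]*57)
st("grip",(nx>20)&(nx<70)&(abs(ny)<40)&(z>68)&(z<80))
st("strip",(nx>32)&(nx<58)&(abs(ny)<60)&(z>45.5)&(z<51))
for k in(-1,1): st("sadd",(nx>15)&(nx<80)&(abs(nx-45)>14)&(z>44)&(z<52)&(ny*k>24)&(ny*k<50))
st("block",(nx>-45)&(nx<28)&(abs(ny)<22)&(z>34)&(z<39))
E
```

```text
35.325 [0.56 0.32 0.27] [-0.17 -0.37 -0.31]
grip 2074 x [36.08 44.98 53.98] y [-23.84   2.85  25.88] z 72.91430627643832 slope [ 0.33 -0.59]
strip 2106 x [32.12 44.86 56.  ] y [-59.75  28.91  50.7 ] z 47.877408937671106 slope [0.31 0.  ]
sadd 358 x [24.52 59.17 65.84] y [-42.67 -34.88 -28.11] z 46.86921275568014 slope [ 0.06 -2.34]
sadd 416 x [24.62 59.12 66.07] y [29.7  36.92 43.49] z 46.865930976393955 slope [-0.02 -1.85]
block 3833 x [-37.37  -4.68  27.95] y [-15.78   1.47  17.  ] z 36.507383245743334 slope [-0.23 -0.45]
```

View pics/w8.png

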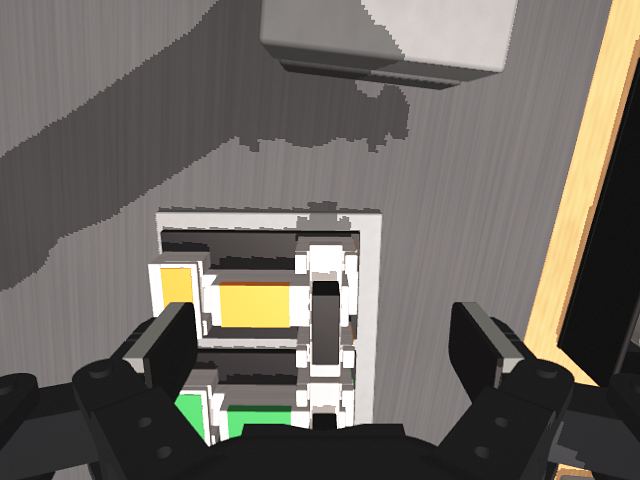

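The view shows the bar level in both notches at (325,325): strip top at 47.9 mm against 48 expected, and centred within about 1 mm. The block is still home underneath.

```bash
python3 -c "
from workcell import bot
print(bot.hand_in())"
```

```text
the job is handed in; nothing more can be done
None
```

The orange block is home in its nest, flat and against its stop, and the retaining bar lies level and centred in the saddle notches. The job was handed in at about 35 s with the gripper clear of everything; no verdict came back.

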